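Square a row of rail terminals into the corner stop

ROBOT

A 7-joint arm with a two-finger parallel gripper is mounted at the origin on a cart in front of the work surface, level with it; the furniture and walls round the work are solid. World frame = base frame: x ahead of the robot, y to its left, z up, the work surface at z = 0. Lengths are in m, angles in rad, forces in N, time in s.
With the tool pointing down it reaches from about 0.4 to 0.85 m from the base axis. Payload 4.5 kg.
Tool frame: the origin (TCP) lies at the very end of the fingers, on their centre line; the grasp point (between the pads) lies 19 mm behind it; z points along the fingers, y is the direction in which the jaws open and shut (so a half turn about z gives the same grasp; the last joint's range is limited). The gripper opens to 85 mm and grips with 20 to 120 N. Pads are 22 mm wide; open, the fingers measure 114 mm over their backs; the gripper's body (76 mm by 85 mm) begins 54 mm behind the grasp point. The pads swing forward as they close: fully open they stand 13 mm farther back than shut.
Start: joints at [1.325, 0.689, -0.195, 1.565, 0.157, 0.902, -0.215], TCP at [0.173, -0.601, 0.231] pointing down, gripper open.
Joint ranges: [-3.01, 3.01], [-0.46, 2.08], [-1.47, 1.51], [0.13, 2.56], [-1, 4.14], [0.04, 2.09], [-2.66, 2.66]. Speed limits (rad/s): [2.57, 2.57, 3.14, 3.14, 3.14, 3.14, 3.14].

INTERFACE

Orientations are given as a unit quaternion [w, x, y, z].
In Python, from bench import arm gives the robot as it stands.
- The arm moves only by the tool apply_moves, never from a script. Its argument "targets" is a list that holds one entry, the list of rows, each a list of 7 numbers: the finger opening in cm, from 0 to 8.54, then the shift along the tool's x, y, z in cm, then the turn, a rotation vector about the tool's x, y, z in degrees. In form: [[[fingers, x, y, z, ax, ay, az], ...]]. A call has 1 to 8 rows; each row shifts and turns the commanded pose from where the row before left it, along the tool's axes as they then stand; what a row does not reach is not made up. A row lasts 1/8 s, in which the tool goes at most 62.5 mm and 10.7 degrees, less where a joint would pass 70% of its speed; a pose out of reach is approached as far as the arm can. A call is refused whole if a number of a shift passes 6.25 or a number of a turn 10.7, either way. A call with a gripper value outside its range is refused whole. The fingers move at their own pace and stop on an object; "squeeze" is the grip in N (left out, the last holds). Time passes only in rows, so rows that do not move let the fingers close. It gives the time, the measured TCP pose, the force and the opening at its end, in the units of the state.
- arm.read_state(): the state, without advancing time (a new reading comes with each control period).
- arm.capture(name): name is "side" or "top"; returns (picture, depth): 400x640x3 uint8, red, green, blue; 400x640 float32, m along the optical axis (not along the pixel's ray), 0 where there is no reading.
- arm.get_calibration(name): a dict with "intrinsics" (3x3 intrinsics, pixels), "extrinsics" (4x4, takes a point from camera to world coordinates). Camera axes: x right, y up, looking along -z (the intrinsics and any distortion apply to the point x, -y, -z); pixel columns grow to the right and rows downward; lengths in m; the calibration is good to about 2 mm. A picture is of the moment at which its call begins. get_calibration takes no time and is no camera call.
- arm.job_done(): hands the job in, once; it reports no verdict.
Trained networks look in the newest picture that a camera, given by its name, has taken for a name from the list of things; names that differ only in an ending like _2 or _b are one class to them, and where a whole thing is asked for, a point or a joint stands for the part that bears it (a point fixed in the world has none). Each returns a list of dicts, best first, with "p" (0 to 1); they miss things now and then, are a little off and sometimes report something else, mostly with a low value. They report only what shows in the picture. A call takes as long as a camera call. They do not tell look-alikes from the thing itself.
- arm.outline_of(thing, camera): "region" (400x640 bool, what is visible of it).
- arm.landmark_of(thing, camera): "centre" ([x, y, z] in m, in the coordinates of the camera as it stood for that picture, good to about 4 mm: a listed point, or the origin of a listed thing).
The state is a dict: "time": time; "q": joint angles; "qd": joint speeds; "effort": joint torques, N m; "ee_pos": TCP position; "tool_rot": TCP orientation; "contact_force": force on the tool from outside, world axes, zero at the start; "wrist_torque": the same for the moment, N m; "opening": finger opening in m.
Only numpy, scipy, OpenCV 4.12 (cv2) and the standard library are available. Lean on these libraries where they do the work, as an engineer would, in place of code of your own. Each camera call takes 0.05 s, during which the arm holds its last target.

TASK

With the fingertips, gently push the grey and blue row of rail terminals over the worktop into the inner corner of the L-shaped aluminium stop, so that its longer side sits flush against the long fence and its end flush against the short end stop, then draw back and leave it there. Only push it: it stays flat on the worktop and is not pinched, lifted or tipped. Leave the brass coupling, the grey cable gland and the orange tape roll where they are.

Things in the scene. Friction and masses are not known exactly. Their poses are not given: they have to be found in the camera images.
- terminals: the row of rail terminals, a loose upright block of grey and blue slices, 45 (its x) x 57 (its y) x 36 mm high, 0.06 to 0.13 kg. Origin at the centre of its underside, z up. It starts inside the L, turned at most 0.4 rad from the stop's axes, and is to end with its x parallel to the stop's x: a 57 mm face on the fence, a 45 mm face on the end stop
- stop: the L-shaped aluminium stop: two bars 24 mm wide and 20 mm high, screwed down. Origin in its inner corner at worktop level, z up. The long fence runs 240 mm from the corner along -y, inner face in the plane x = 0 looking to -x (the robot's side); the end stop runs 85 mm along -x, inner face in the plane y = 0 looking to -y
- seat (a point): point on the worktop in the inner corner where the centre of the terminals' underside lies when they are flush with both bars: x = -22.5, y = -28.5 mm in the stop's frame; axes as the stop's
- coupling: brass pipe coupling with a silver nut standing upright, 22 x 25 x 44 mm, loose; origin at the centre of its underside. It stands in front of the corner, near the open end of the end stop; leave it alone
- cable_gland: grey cable gland standing upright, 26 x 30 x 45 mm, loose; origin at the centre of its underside. It stands behind the fence; leave it alone
- tape_roll: orange tape roll lying flat, 62 mm across, 19 mm high, loose; origin at the centre of its underside. It lies to the left of the end stop; leave it alone
Not all that is in view belongs to the job. Leave any green, red or turquoise look-alike of the terminals alone.

How it is judged:
At the end, for the whole second after the job is handed in: The terminals stand flat and at rest in the inner corner, no more than about 3 mm from flush with the fence and with the end stop, and within 0.05 rad of square to them (x of terminals in the frame of stop between -0.0255 and -0.015 m and y of terminals in the frame of stop between -0.0315 and -0.02 m and angle between the x axis of terminals and the x axis of stop, either way round below 0.05 rad and angle between terminals's own z axis and vertical below 0.03 rad and height (world z) of terminals below 0.003 m and linear speed of terminals below 0.01 m/s); the robot touches nothing.
It fails at once if the terminals are lifted or tipped (underside centre more than 6 mm up, or leaning over 0.2 rad) (height (world z) of terminals above 0.006 m or angle between terminals's own z axis and vertical above 0.2 rad).
It fails at once if the terminals are pinched or shoved hard (over 35 N from the fingers) (contact force between the fingers and terminals above 35 N).
It fails at once if the coupling, the cable gland or the tape roll is shifted more than 8 mm or knocked over (distance of any of coupling, cable_gland, tape_roll from where it was at the start of the episode above 0.008 m or angle between any of coupling, cable_gland's own z axis and vertical above 0.3 rad).
It also fails if it takes over 56 s, if anything falls off the work surface, if the arm or the gripper's body presses on something with over 40 N, if the wrist force passes 120 N, or if a joint passes its speed limit or range.

## Working session

There is one attempt and no reset: what is moved stays moved. The work goes in short steps, Python scripts to look and compute and a tool call to move; the robot and the scene stay as the last step left them, time stands still between calls to the robot, and variables do not carry over. Pictures are saved under pics/ and viewed, and the job is handed in when it is done.

Besides the shell and the picture viewer there is one more tool, called after "Request:" in YAML: its name, and indented under it one key for each argument. apply_moves: Moves the arm, as the interface text tells. Its arguments: {"type":"object","properties":{"targets":{"type":"array"},"squeeze":{"type":"number"}},"required":["targets"]}

```bash
mkdir -p pics; ls; cat > h.py <<'E'
from bench import arm
import numpy as np, cv2
def save(n,f):
    p,d=arm.capture(n); cv2.imwrite('pics/'+f,p[:,:,::-1]); np.save('/tmp/%s_d.npy'%n,d); return p,d
def w(n,pts):
    E=np.array(arm.get_calibration(n)['extrinsics']); return (E[:3,:3]@np.atleast_2d(pts).T).T+E[:3,3]
def cloud(n,d):
    c=arm.get_calibration(n);K=np.array(c['intrinsics'])
    v,u=np.mgrid[:400,:640]
    P=np.stack([(u-K[0,2])/K[0,0]*d,-(v-K[1,2])/K[1,1]*d,-d],-1).reshape(-1,3)
    return w(n,P).reshape(400,640,3)
E
python3 - <<'E'
from h import *
print(arm.read_state())
for n in ('top','side'):
    p,d=save(n,n+'0.png'); c=arm.get_calibration(n); print(n,{k:(np.round(v,4).tolist() if not isinstance(v,dict) else v) for k,v in c.items()})
    for t in ('terminals','stop','seat','coupling','cable_gland','tape_roll'):
        for r in arm.landmark_of(t,n): print(t,round(r['p'],2),np.round(w(n,r['centre']),4))
E
```

```text
pics
{'time': 0.0, 'q': array([ 1.32478637,  0.69002892, -0.19452218,  1.5663674 ,  0.1572703 ,
        0.90246671, -0.21508569]), 'qd': array([-0.00230669, -0.00159036,  0.00133517, -0.00068764,  0.00093087,
        0.00048243,  0.00046524]), 'effort': array([ 1.07703452e-04, -5.39601874e+01, -1.26702357e+00, -1.58540279e+01,
        8.88627110e-03,  9.42025596e-03, -8.99115406e-06]), 'ee_pos': array([ 0.17239082, -0.60007064,  0.23044997]), 'tool_rot': array([-9.23282521e-04,  9.90222573e-01,  1.39493265e-01, -1.80677650e-04]), 'contact_force': array([-1.24306275,  0.60340315, -0.2203423 ]), 'wrist_torque': array([-0.00805124,  0.03216978, -0.0173577 ]), 'opening': 0.08537610978014872}
top {'intrinsics': [[393.2914, 0.0, 324.4331], [0.0, 393.2914, 199.5662], [0.0, 0.0, 1.0]], 'extrinsics': [[0.0232, 0.9875, -0.1561, 0.467], [-0.9997, 0.0221, -0.0092, -0.0484], [-0.0057, 0.1562, 0.9877, 0.8725], [0.0, 0.0, 0.0, 1.0]]}
terminals 0.89 [[ 0.5745 -0.2374 -0.0034]]
terminals 0.74 [[ 0.4599 -0.1837  0.0008]]
terminals 0.74 [[ 4.86e-01 -7.33e-02 -3.00e-04]]
terminals 0.66 [[ 0.5993 -0.1282
[... 173 characters left out ...]
02 ]]
tape_roll 0.87 [[0.6119 0.1481 0.0013]]
side {'intrinsics': [[428.7467, 0.0, 315.8079], [0.0, 428.7467, 196.8432], [0.0, 0.0, 1.0]], 'extrinsics': [[-0.9632, 0.1586, -0.2171, 0.4089], [-0.2685, -0.5233, 0.8087, 0.6822], [0.0147, 0.8372, 0.5466, 0.4999], [0.0, 0.0, 0.0, 1.0]]}
terminals 0.98 [[ 0.4591 -0.1832  0.0023]]
terminals 0.73 [[ 0.5718 -0.2402  0.0012]]
terminals 0.7 [[ 0.4844 -0.0756  0.0017]]
terminals 0.6 [[ 0.5955 -0.1279  0.0051]]
stop 0.78 [[0.6478 0.0596 0.0007]]
seat 0.58 [[6.295e-01 2.540e-02 2.000e-04]]
coupling 0.8 [[0.5422 0.0195 0.0036]]
cable_gland 0.72 [[0.7164 0.0619 0.0024]]
tape_roll 0.57 [[6.102e-01 1.449e-01 1.000e-04]]
tape_roll 0.27 [[0.7143 0.0616 0.0016]]
```

View pics/top0.png

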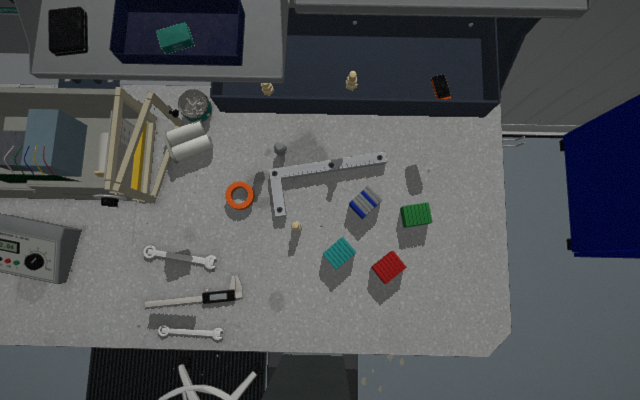

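View pics/side0.png

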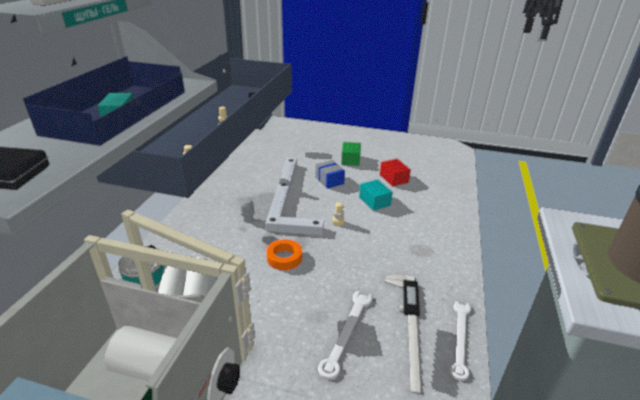

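The top view shows the grey and blue block at about (365,203), the red, green and turquoise look-alikes around it, the stop corner at (275,172), and the coupling at (296,226). Next I measure exact geometry from depth.

```bash
cat > m.py <<'E'
from h import *
def rect(P):
    r=cv2.minAreaRect(P[:,:2].astype(np.float32)*1000); b=cv2.boxPoints(r); return np.round(r[0],1),np.round(r[1],1),round(r[2],1),np.round(b,0).tolist()
def run(do_stop=True,tag='x'):
  for n in ('top','side'):
    p,d=save(n,tag+n+'.png'); C=cloud(n,d)
    big=cv2.resize(p[100:300,220:460] if n=='top' else p[120:260,220:430],None,fx=3,fy=3,interpolation=cv2.INTER_CUBIC)
    cv2.imwrite('pics/%s%s_z.png'%(tag,n),big[:,:,::-1])
    for t in (('terminals','stop') if do_stop else ('terminals',)):
      for r in arm.outline_of(t,n):
        m=r['region']&(d>0); P=C[m]
        if len(P)<20: continue
        h=0.033 if t=='terminals' else .017
        col=p[m].mean(0)
        top=P[(P[:,2]>h-.006)&(P[:,2]<h+.010)]
        print(n,t,round(r['p'],2),m.sum(),len(top),col.round(),'z',np.percentile(P[:,2],[5,50,95]).round(3))
        if len(top)>20: print('   top rect',rect(top),'med z',np.median(top[:,2]).round(4))
if __name__=='__main__':
    import sys; run(True,sys.argv[1])
E
python3 m.py a
```

```text
top terminals 0.71 555 515 [69. 76. 98.] z [0.019 0.035 0.037]
   top rect (array([ 597.1, -128.4]), array([44.3, 55.4]), 42.0, [[562.0, -123.0], [599.0, -164.0], [632.0, -134.0], [595.0, -93.0]]) med z 0.0349
top terminals 0.59 650 567 [37. 87. 47.] z [0.006 0.034 0.037]
   top rect (array([ 573.1, -239.7]), array([45.1, 57.6]), 10.1, [[546.0, -215.0], [556.0, -272.0], [600.0, -264.0], [590.0, -207.0]]) med z 0.0346
top stop 0.69 1794 1673 [120. 121. 122.] z [0.008 0.019 0.022]
   top rect (array([639.8, -52.9]), array([107.4, 265. ]), 11.1, [[562.0, 67.0], [613.0, -193.0], [718.0, -173.0], [667.0, 87.0]]) med z 0.0191
side terminals 0.73 657 358 [161.  43.  42.] z [0.005 0.03  0.038]
   top rect (array([ 456.9, -178.9]), array([48.5, 59. ]), 35.2, [[420.0, -169.0], [454.0, -217.0], [494.0, -189.0], [460.0, -141.0]]) med z 0.0369
side terminals 0.7 611 357 [ 80.  96. 140.] z [0.007 0.031 0.038]
   top rect (array([ 596.2, -127.8]), array([45.6, 57.7]), 44.6, [[560.0, -123.0], [600.0, -164.0], [633.0, -132.0], [592.0, -91.0]]) med z 0.0369
side terminals 0.62 445 268 [ 48. 120.  69.] z [0.005 0.033 0.039]
   top rect (array([ 571.3, -238.9]), array([45., 60.]), 10.6, [[544.0, -214.0], [555.0, -273.0], [599.0, -264.0], [588.0, -205.0]]) med z 0.0371
side terminals 0.6 705 428 [ 19. 137. 138.] z [0.008 0.032 0.038]
   top rect (array([485. , -72.9]), array([46.1, 58.1]), 41.7, [[448.0, -67.0], [487.0, -110.0], [522.0, -79.0], [483.0, -36.0]]) med z 0.0368
side stop 0.83 1671 1378 [156. 162. 168.] z [0.004 0.021 0.023]
   top rect (array([636.1, -50.5]), array([108.1, 263.2]), 9.8, [[560.0, 70.0], [605.0, -189.0], [712.0, -171.0], [667.0, 88.0]]) med z 0.0211
side stop 0.56 276 74 [114. 119. 122.] z [0.003 0.031 0.046]
   top rect (array([713.2,  66.9]), array([28.7, 17.1]), 4.4, [[698.0, 74.0], [700.0, 57.0], [728.0, 59.0], [727.0, 77.0]]) med z 0.0223
```

```bash
python3 - <<'E'
from h import *
# stop fit from saved top depth by height slab
for n in ('top','side'):
    d=np.load('/tmp/%s_d.npy'%n); C=cloud(n,d); P=C.reshape(-1,3); P=P[d.reshape(-1)>0]
    z=np.median(P[(abs(P[:,0]-.52)<.02)&(abs(P[:,1]+.0)<.02)][:,2]); print(n,'table z',z)
    S=P[(P[:,2]>z+.015)&(P[:,2]<z+.024)&(P[:,0]>.56)&(P[:,0]<.72)&(P[:,1]>-.2)&(P[:,1]<.1)]
    F=S[(S[:,1]<.03)&(S[:,0]>.645)].astype(np.float32)
    vx,vy,x0,y0=cv2.fitLine(F[:,:2],cv2.DIST_HUBER,0,.01,.01).ravel()
    if vy>0: vx,vy=-vx,-vy
    a=np.arctan2(vx,-vy); print('fence yaw',a, 'n',len(F))
    R=np.array([[np.cos(a),-np.sin(a)],[np.sin(a),np.cos(a)]])
    o=np.array([.6475,.06]); L=(S[:,:2]-o)@R
    f=L[L[:,1]<-.0]; f=f[f[:,0]>-.01]; print('fence x range',np.percentile(f[:,0],[1,5,50,95,99]).round(4))
    e=L[L[:,0]<-.01]; e=e[e[:,1]>-.01]; print('end y range',np.percentile(e[:,1],[1,5,50,95,99]).round(4),'x min',np.percentile(e[:,0],1))
    T=P[(P[:,2]>z+.031)&(P[:,2]<z+.045)&(np.hypot(P[:,0]-.597,P[:,1]+.128)<.045)]
    r=cv2.minAreaRect(T[:,:2].astype(np.float32)*1000); print(r,cv2.boxPoints(r).round(0).tolist())
    # min-area scan trimmed
    best=[]
    for b in np.arange(0.2,1.0,.02):
        c,s=np.cos(b),np.sin(b); U=T[:,:2]@np.array([[c,-s],[s,c]])
        l=np.percentile(U,1,0);h=np.percentile(U,99,0); best.append((np.prod(h-l),b,(h-l).round(4)))
    print(sorted(best,key=lambda t:t[0])[:3])
E
```

```text
top table z -0.0007924291191225841
fence yaw 0.17815611 n 1005
fence x range [0.0007 0.0014 0.0124 0.0237 0.0312]
end y range [-0.0015 -0.0007  0.0103  0.021   0.0221] x min -0.08255857656895145
((598.6974487304688, -129.22982788085938), (44.976627349853516, 57.59111022949219), 44.31801223754883) [[562.0, -124.0], [603.0, -166.0], [635.0, -134.0], [595.0, -93.0]]
[(np.float64(0.0024453123856062933), np.float64(0.7599999999999998), array([0.0438, 0.0558])), (np.float64(0.0024566754249100357), np.float64(0.7399999999999998), array([0.044 , 0.0559])), (np.float64(0.0024757159618329925), np.float64(0.7799999999999998), array([0.044 , 0.0563]))]
side table z 0.0013110891209767161
fence yaw 0.175263 n 572
fence x range [-0.0003  0.0002  0.0112  0.0226  0.055 ]
end y range [-0.0021 -0.0002  0.0141  0.0228  0.024 ] x min -0.08349706949437477
((597.0825805664062, -129.6655731201172), (46.86553192138672, 61.58393478393555), 44.4417610168457) [[559.0, -124.0], [602.0, -168.0], [635.0, -135.0], [592.0, -91.0]]
[(np.float64(0.00261232014989689), np.float64(0.7799999999999998), array([0.045, 0.058])), (np.float64(0.00261367027872951), np.float64(0.7999999999999996), array([0.0451, 0.058 ])), (np.float64(0.002618527368207211), np.float64(0.8199999999999996), array([0.0455, 0.0576]))]
```

View pics/atop_z.png

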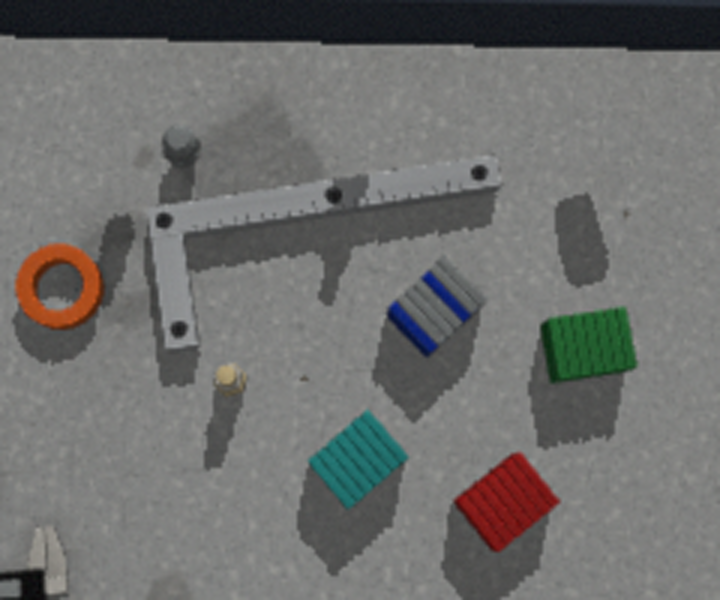

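View pics/aside_z.png

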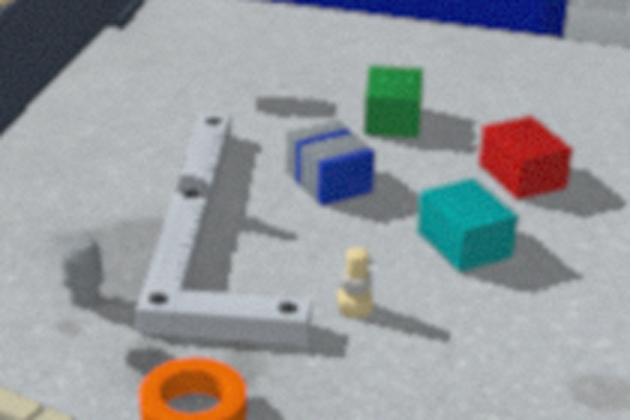

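```bash
cat > g.py <<'E'
from h import *
import sys
from scipy.spatial.transform import Rotation as Ro
O=np.array([.648,.0595]); A=.177
Rs=Ro.from_euler('z',A).as_matrix()
def st():
    s=arm.read_state(); q=s['tool_rot']; R=Ro.from_quat(np.r_[q[1:],q[0]]).as_matrix()
    ps=Rs.T@(s['ee_pos']-np.r_[O,0]); 
    return s,R,ps
def show(): 
    s,R,ps=st(); yaw=np.arctan2(R[1,0],R[0,0])-A
    print('t',round(s['time'],2),'tcp world',s['ee_pos'].round(4),'stop frame mm',(ps*1e3).round(1),'toolx yaw rel stop deg',np.degrees(yaw).round(2),'tilt',np.degrees(np.arccos(-R[2,2])).round(2),'F stop',(Rs.T@s['contact_force']).round(2),'open',round(s['opening'],4),'q7',s['q'][6].round(2))
    return s,R,ps
if __name__=='__main__':
    s,R,ps=show()
    if len(sys.argv)>3:
        t=np.array([float(v) for v in sys.argv[1:4]])/1000
        d=R.T@Rs@(t-ps); print('shift tool cm',(d*100).round(2))
E
python3 g.py -140 -176 100
```

```text
t 1.0 tcp world [ 0.1726 -0.6007  0.2313] stop frame mm [-584.2 -566.2  231.3] toolx yaw rel stop deg 5.89 tilt 0.01 F stop [ 0.06 -0.81 -0.41] open 0.0853 q7 -0.22
shift tool cm [ 48.19 -34.26  13.13]
```

Request:
apply_moves:
  targets:
    - [[2, 0, 0, 0, 0, 0, 5.9]]

```text
time: 1.12
ee_pos: [0.1726, -0.6007, 0.2313]
tool_rot: [-0.0, 0.996, 0.087, 0.0]
contact_force: [-0.8, -0.5, -0.2]
opening: 0.07
```

```bash
python3 g.py -140 -176 100
```

```text
t 1.12 tcp world [ 0.1726 -0.6007  0.2313] stop frame mm [-584.3 -566.2  231.3] toolx yaw rel stop deg -0.16 tilt 0.02 F stop [-0.9  -0.36 -0.16] open 0.07 q7 -0.3
shift tool cm [ 44.31 -39.15  13.14]
```

Request:
apply_moves:
  targets:
    - [[2, 3.7, -3.2, 0, 0, 0, 0], [2, 3.7, -3.2, 0, 0, 0, 0], [2, 3.7, -3.2, 0, 0, 0, 0], [2, 3.7, -3.2, 0, 0, 0, 0], [2, 3.7, -3.2, 0, 0, 0, 0], [2, 3.7, -3.2, 0, 0, 0, 0], [2, 3.7, -3.2, 0, 0, 0, 0], [2, 3.7, -3.2, 0, 0, 0, 0]]

```text
time: 2.12
ee_pos: [0.4201, -0.2955, 0.2315]
tool_rot: [0.0, 0.996, 0.088, 0.0]
contact_force: [-0.1, 0.2, 0.8]
opening: 0.0198
```

```bash
python3 g.py -140 -176 100
```

```text
t 2.12 tcp world [ 0.4201 -0.2955  0.2315] stop frame mm [-286.9 -309.3  231.5] toolx yaw rel stop deg -0.02 tilt 0.05 F stop [-0.11  0.23  0.83] open 0.0198 q7 -0.98
shift tool cm [ 14.68 -13.34  13.15]
```

Request:
apply_moves:
  targets:
    - [[2, 3.7, -3.35, 3, 0, 0, 0], [2, 3.7, -3.35, 3, 0, 0, 0], [2, 3.7, -3.35, 3, 0, 0, 0], [2, 3.6, -3.3, 3, 0, 0, 0], [2, 0, 0, 0, 0, 0, 0], [2, 0, 0, 0, 0, 0, 0]]

```text
time: 2.88
ee_pos: [0.5399, -0.1398, 0.1113]
tool_rot: [0.0, 0.996, 0.088, -0.0]
contact_force: [0.1, -1.2, -0.1]
opening: 0.0202
```

```bash
python3 g.py -140 -176 7; python3 - <<'E'
from h import *
for n in('top','side'): save(n,'b'+n+'.png')
E
```

```text
t 2.88 tcp world [ 0.5399 -0.1398  0.1113] stop frame mm [-141.5 -177.2  111.3] toolx yaw rel stop deg -0.01 tilt 0.05 F stop [-0.12 -1.2  -0.08] open 0.0202 q7 -1.32
shift tool cm [ 0.15 -0.13 10.43]
```

View pics/bside.png

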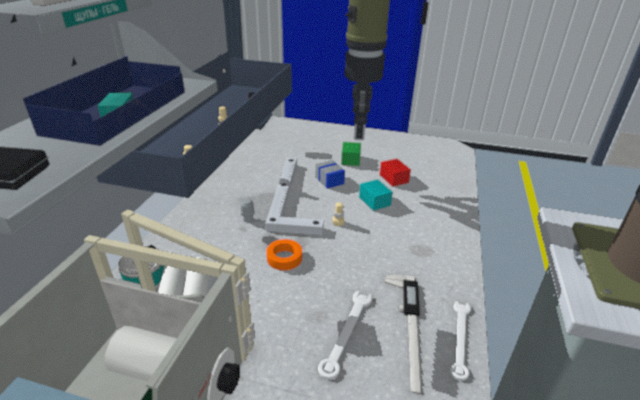

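View pics/btop.png

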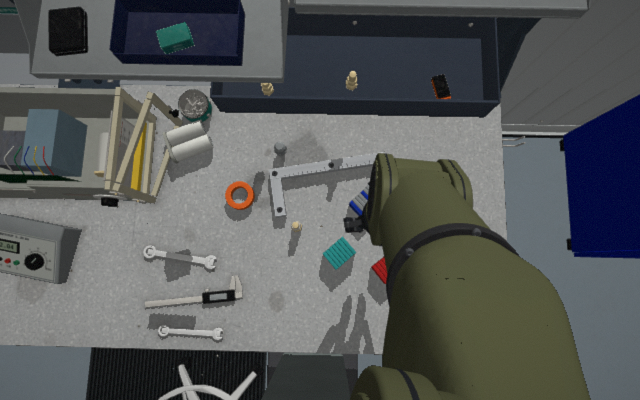

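The side view shows the fingertips at (360,137), above the gap between the block (330,175) and the red and turquoise look-alikes. Descending.

Request:
apply_moves:
  targets:
    - [[2, 0, 0, 3, 0, 0, 0], [2, 0, 0, 3, 0, 0, 0], [2, 0, 0, 2, 0, 0, 0], [2, 0, 0, 1.2, 0, 0, 0], [2, 0, 0, 0.6, 0, 0, 0], [2, 0, 0, 0.4, 0, 0, 0], [2, 0, 0, 0, 0, 0, 0]]

```text
time: 3.85
ee_pos: [0.5404, -0.1395, 0.0096]
tool_rot: [0.0, 0.996, 0.088, 0.0]
contact_force: [0.3, 0.0, 0.1]
opening: 0.0198
```

```bash
python3 g.py -58 -176 7; python3 - <<'E'
from h import *
p,d=save('side','cside.png'); cv2.imwrite('pics/cside_z.png',cv2.resize(p[80:260,220:460],None,fx=3,fy=3)[:,:,::-1])
E
```

```text
t 3.85 tcp world [ 0.5404 -0.1395  0.0096] stop frame mm [-140.9 -177.     9.6] toolx yaw rel stop deg -0.02 tilt 0.04 F stop [ 0.34 -0.04  0.11] open 0.0198 q7 -1.33
shift tool cm [ 8.29 -0.1   0.26]
```

View pics/cside_z.png

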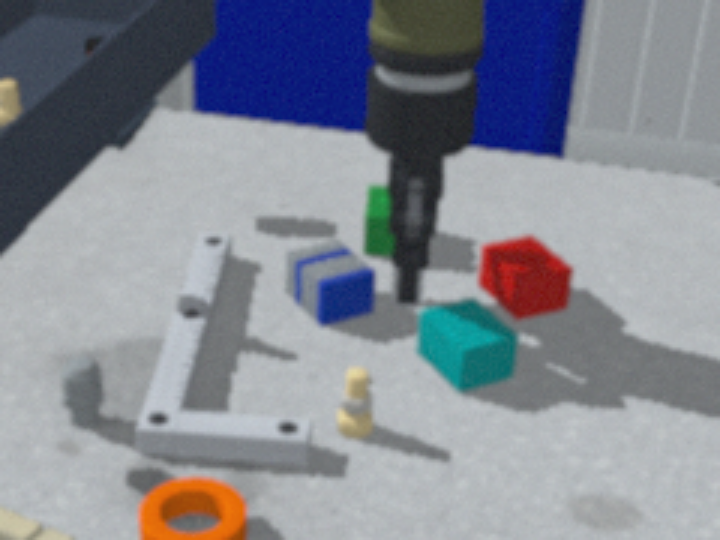

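The fingers stand near the worktop behind the block and clear of the look-alikes. Starting the push towards the fence.

Request:
apply_moves:
  targets:
    - [[2, 0.5, 0, 0.1, 0, 0, 0], [2, 0.5, 0, 0.1, 0, 0, 0], [2, 0.4, 0, 0, 0, 0, 0], [2, 0.4, 0, 0, 0, 0, 0], [2, 0.4, 0, 0, 0, 0, 0], [2, 0.4, 0, 0, 0, 0, 0], [2, 0.4, 0, 0, 0, 0, 0], [2, 0, 0, 0, 0, 0, 0]]

```text
time: 4.9
ee_pos: [0.5707, -0.1339, 0.0073]
tool_rot: [0.0, 0.996, 0.088, 0.001]
contact_force: [-0.6, -0.1, -0.7]
opening: 0.0201
```

```bash
cat > blk.py <<'E'
from h import *
from g import O,A,Rs,show
import sys
show()
p,d=save('side','%s_side.png'%sys.argv[1]); cv2.imwrite('pics/%s_z.png'%sys.argv[1],cv2.resize(p[80:260,220:460],None,fx=3,fy=3)[:,:,::-1])
C=cloud('side',d)
for r in arm.outline_of('terminals','side'):
    P=C[r['region']&(d>0)]
    T=P[(P[:,2]>.034)&(P[:,2]<.042)]
    if len(T)<30: continue
    L=(T-np.r_[O,0])@Rs*1000
    c=L.mean(0)
    if not(-100<c[0]<5): continue
    rr=cv2.minAreaRect(L[:,:2].astype(np.float32)); print('block top rect stop frame',round(r['p'],2),np.round(rr[0],1),np.round(rr[1],1),round(rr[2],1),p[r['region']].mean(0).round(), 'x rng',np.percentile(L[:,0],[2,98]).round(1),'y rng',np.percentile(L[:,1],[2,98]).round(1))
E
python3 blk.py d
```

```text
t 4.9 tcp world [ 0.5707 -0.1339  0.0073] stop frame mm [-110.1 -176.8    7.3] toolx yaw rel stop deg 0.0 tilt 0.09 F stop [-0.61  0.02 -0.67] open 0.0201 q7 -1.34
block top rect stop frame 0.58 [ -66.1 -179. ] [43.6 57.2] 27.0 [ 74.  91. 141.] x rng [-92.7 -41.9] y rng [-204.1 -149. ]
```

View pics/d_z.png

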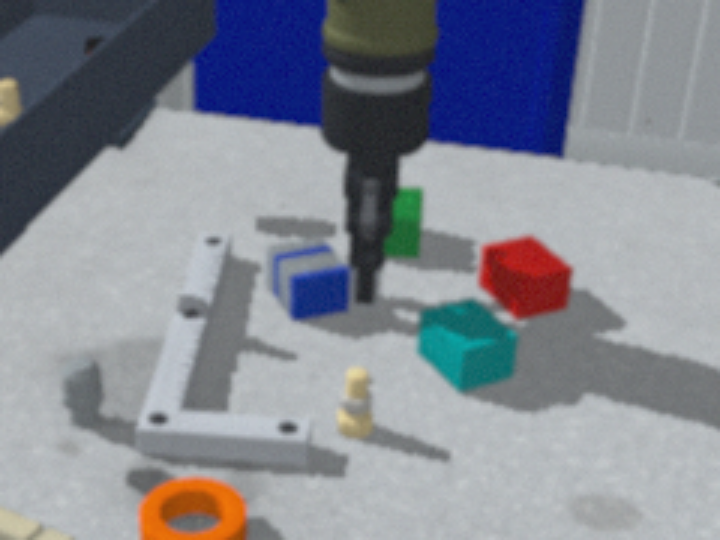

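The block moves along and squares up (about 27° left). Continuing.

Request:
apply_moves:
  targets:
    - [[2, 0.4, 0, 0, 0, 0, 0], [2, 0.4, 0, 0, 0, 0, 0], [2, 0.4, 0, 0, 0, 0, 0], [2, 0.4, 0, 0, 0, 0, 0], [2, 0.4, 0, 0, 0, 0, 0], [2, 0.4, 0, 0, 0, 0, 0], [2, 0.4, 0, 0, 0, 0, 0], [2, 0, 0, 0, 0, 0, 0]]

```text
time: 6.0
ee_pos: [0.5981, -0.1291, 0.0074]
tool_rot: [0.0, 0.996, 0.088, 0.001]
contact_force: [0.3, -0.2, -0.1]
opening: 0.02
```

```bash
python3 blk.py e
```

```text
t 6.0 tcp world [ 0.5981 -0.1291  0.0074] stop frame mm [ -82.4 -176.8    7.4] toolx yaw rel stop deg 0.0 tilt 0.07 F stop [ 0.24 -0.2  -0.13] open 0.02 q7 -1.34
block top rect stop frame 0.82 [ -45.4 -188. ] [44.1 61.6] 7.4 [ 66.  84. 139.] x rng [-66.1 -23.9] y rng [-215.9 -157.9]
```

View pics/e_z.png

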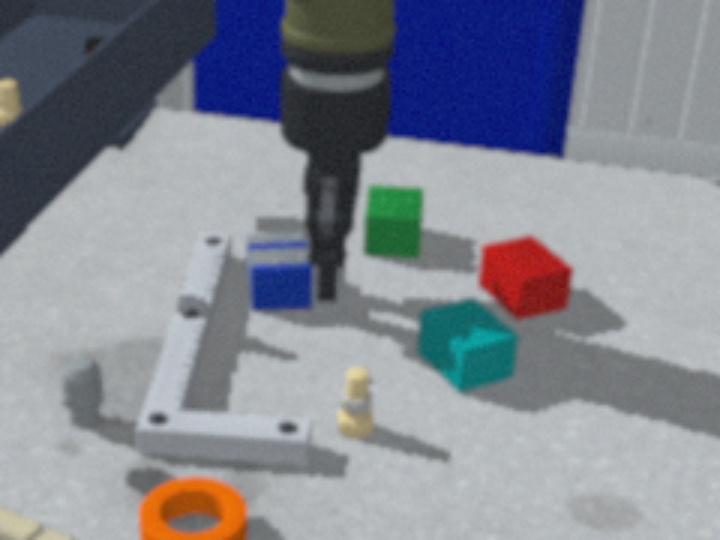

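Request:
apply_moves:
  targets:
    - [[2, 0.4, 0, 0, 0, 0, 0], [2, 0.4, 0, 0, 0, 0, 0], [2, 0.4, 0, 0, 0, 0, 0], [2, 0.3, 0, 0, 0, 0, 0], [2, 0.2, 0, 0, 0, 0, 0], [2, 0.2, 0, 0, 0, 0, 0], [2, 0, 0, 0, 0, 0, 0]]

```text
time: 6.98
ee_pos: [0.6164, -0.1259, 0.0073]
tool_rot: [0.0, 0.996, 0.088, 0.0]
contact_force: [-0.2, -0.2, 0.5]
opening: 0.0201
```

```bash
python3 blk.py f
```

```text
t 6.97 tcp world [ 0.6164 -0.1259  0.0073] stop frame mm [ -63.7 -176.9    7.3] toolx yaw rel stop deg -0.01 tilt 0.05 F stop [-0.2  -0.19  0.49] open 0.0201 q7 -1.35
block top rect stop frame 0.73 [ -30.6 -190.2] [45.2 61.8] 4.1 [ 69.  86. 139.] x rng [-49.2  -9.6] y rng [-219.8 -164.1]
```

View pics/f_z.png

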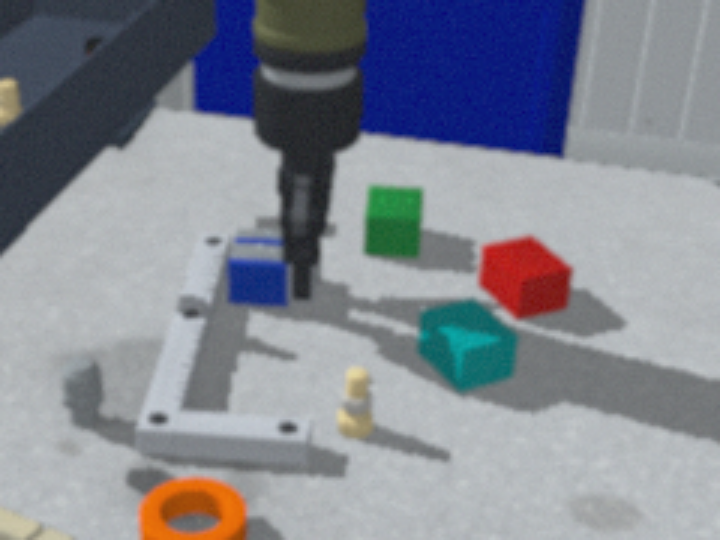

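Request:
apply_moves:
  targets:
    - [[2, 0.1, 0, 0, 0, 0, 0], [2, 0.1, 0, 0, 0, 0, 0], [2, 0.1, 0, 0, 0, 0, 0], [2, 0.1, 0, 0, 0, 0, 0], [2, 0.1, 0, 0, 0, 0, 0], [2, 0, 0, 0, 0, 0, 0]]

```text
time: 7.82
ee_pos: [0.6212, -0.1249, 0.0073]
tool_rot: [0.0, 0.996, 0.088, 0.0]
contact_force: [-0.4, -0.4, 1.4]
opening: 0.0199
```

```bash
python3 blk.py f1
```

```text
t 7.83 tcp world [ 0.6212 -0.1249  0.0073] stop frame mm [ -58.9 -176.8    7.3] toolx yaw rel stop deg -0.0 tilt 0.03 F stop [-0.42 -0.34  1.36] open 0.0199 q7 -1.35
block top rect stop frame 0.58 [ -24.3 -193.7] [42.3 61.2] 1.4 [ 67.  85. 140.] x rng [-40.8  -4.2] y rng [-220.  -164.3]
```

Request:
apply_moves:
  targets:
    - [[2, 0.1, 0, 0, 0, 0, 0], [2, 0.1, 0, 0, 0, 0, 0], [2, 0, 0, 0, 0, 0, 0]]

```text
time: 8.3
ee_pos: [0.6232, -0.1245, 0.0073]
tool_rot: [0.0, 0.996, 0.088, 0.0]
contact_force: [-0.2, -0.7, 0.4]
opening: 0.0201
```

```bash
python3 blk.py f2
```

```text
t 8.3 tcp world [ 0.6232 -0.1245  0.0073] stop frame mm [ -56.8 -176.8    7.3] toolx yaw rel stop deg -0.0 tilt 0.04 F stop [-0.33 -0.7   0.41] open 0.0201 q7 -1.35
block top rect stop frame 0.56 [ -22.9 -192.5] [41.2 58.2] 0.9 [ 65.  83. 139.] x rng [-40.4  -3.4] y rng [-219.4 -165. ]
```

View pics/f2_z.png

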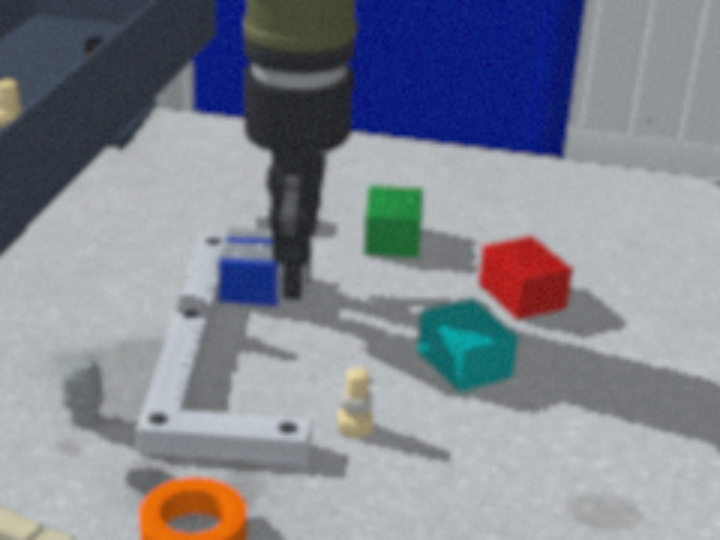

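Request:
apply_moves:
  targets:
    - [[2, 0.1, 0, 0, 0, 0, 0], [2, 0, 0, 0, 0, 0, 0]]

```text
time: 8.65
ee_pos: [0.6234, -0.1245, 0.0073]
tool_rot: [0.0, 0.996, 0.088, -0.001]
contact_force: [-2.0, -0.1, 2.6]
opening: 0.0198
```

Request:
apply_moves:
  targets:
    - [[2, 0.1, 0, 0, 0, 0, 0], [2, 0, 0, 0, 0, 0, 0]]

```text
time: 8.9
ee_pos: [0.6235, -0.1246, 0.0072]
tool_rot: [0.0, 0.996, 0.088, -0.001]
contact_force: [-4.8, -0.6, 3.6]
opening: 0.0199
```

```bash
python3 g.py
```

```text
t 8.9 tcp world [ 0.6235 -0.1246  0.0072] stop frame mm [ -56.5 -176.9    7.2] toolx yaw rel stop deg -0.04 tilt 0.15 F stop [-4.85  0.22  3.63] open 0.0199 q7 -1.35
```

Resistance of about 5 N at the fence shows it is flush. I draw back, lift, and turn the tool by 90°.

Request:
apply_moves:
  targets:
    - [[2, -0.4, 0, 0, 0, 0, 0], [2, -1, 0, 0, 0, 0, 0], [2, -1, 0, 0, 0, 0, 0], [2, 0, 0, -2, 0, 0, 0], [2, 0, 0, -4, 0, 0, 0], [0.5, 0, 0, -4, 0, 0, 0], [0.5, 0, 0, 0, 0, 0, -10], [0.5, 0, 0, 0, 0, 0, -10]]

```text
time: 9.9
ee_pos: [0.6025, -0.1286, 0.1098]
tool_rot: [0.001, 0.965, 0.263, 0.002]
contact_force: [0.0, -1.1, -0.2]
opening: 0.0045
```

Request:
apply_moves:
  targets:
    - [[0.5, 0, 0, 0, 0, 0, -10], [0.5, 0, 0, 0, 0, 0, -10], [0.5, 0, 0, 0, 0, 0, -10], [0.5, 0, 0, 0, 0, 0, -10], [0.5, 0, 0, 0, 0, 0, -10], [0.5, 0, 0, 0, 0, 0, -10], [0.5, 0, 0, 0, 0, 0, -10], [0.5, 0, 0, 0, 0, 0, 0]]

```text
time: 10.9
ee_pos: [0.6018, -0.129, 0.1085]
tool_rot: [0.001, 0.643, 0.766, 0.0]
contact_force: [-0.1, 0.3, -0.5]
opening: 0.005
```

```bash
python3 g.py -27 -252 100; python3 blk.py h
```

```text
t 10.9 tcp world [ 0.6018 -0.129   0.1085] stop frame mm [ -78.6 -177.4  108.5] toolx yaw rel stop deg 89.85 tilt 0.11 F stop [-0.1   0.28 -0.51] open 0.005 q7 -0.2
shift tool cm [-7.45  5.18  0.86]
t 10.9 tcp world [ 0.6018 -0.129   0.1085] stop frame mm [ -78.6 -177.4  108.5] toolx yaw rel stop deg 89.85 tilt 0.11 F stop [-0.1   0.28 -0.51] open 0.005 q7 -0.2
block top rect stop frame 0.6 [ -24.  -192.5] [60.6 45.1] 89.2 [ 72.  88. 137.] x rng [-46.   -2.4] y rng [-221.7 -164.6]
```

View pics/h_z.png

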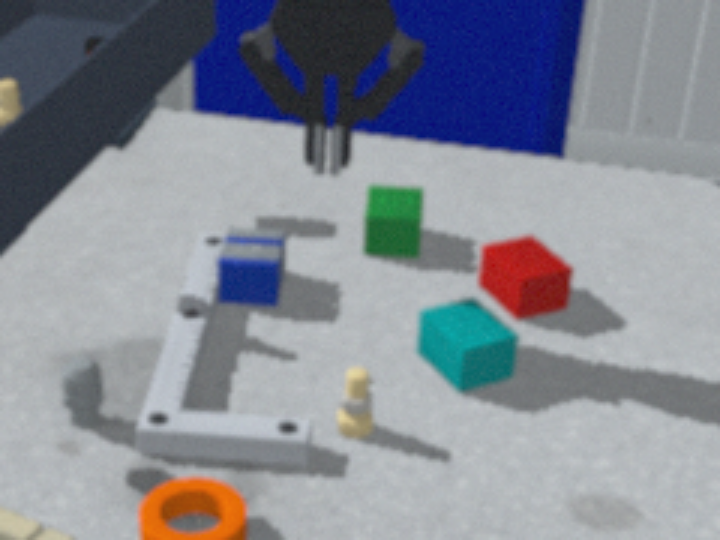

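The block sits along the fence (rect at 89.2°, x from -46 to -2), and the fingers are now turned across it. Moving behind its rear face.

Request:
apply_moves:
  targets:
    - [[0.5, -3.8, 0, 0, 0, 0, 0], [0.5, -3.65, 0, 0, 0, 0, 0], [0.5, 0, 2.6, 0, 0, 0, 0], [0.5, 0, 2.5, 0, 0, 0, 0], [0.5, 0, 0, 0, 0, 0, 0], [0.5, 0, 0, 0, 0, 0, 0]]

```text
time: 11.75
ee_pos: [0.6636, -0.193, 0.1072]
tool_rot: [-0.0, 0.642, 0.767, -0.001]
contact_force: [0.2, -0.6, -0.2]
opening: 0.0049
```

```bash
python3 g.py -27 -252 8; python3 blk.py i
```

```text
t 11.75 tcp world [ 0.6636 -0.193   0.1072] stop frame mm [ -29.2 -251.3  107.2] toolx yaw rel stop deg 89.95 tilt 0.1 F stop [ 0.1  -0.61 -0.24] open 0.0049 q7 -0.04
shift tool cm [-0.06  0.23  9.92]
t 11.75 tcp world [ 0.6636 -0.193   0.1072] stop frame mm [ -29.2 -251.3  107.2] toolx yaw rel stop deg 89.95 tilt 0.1 F stop [ 0.1  -0.61 -0.24] open 0.0049 q7 -0.04
block top rect stop frame 0.83 [ -23.6 -193.1] [59.  45.1] 89.2 [ 72.  89. 137.] x rng [-45.5  -2.4] y rng [-220.6 -164.6]
```

View pics/i_z.png

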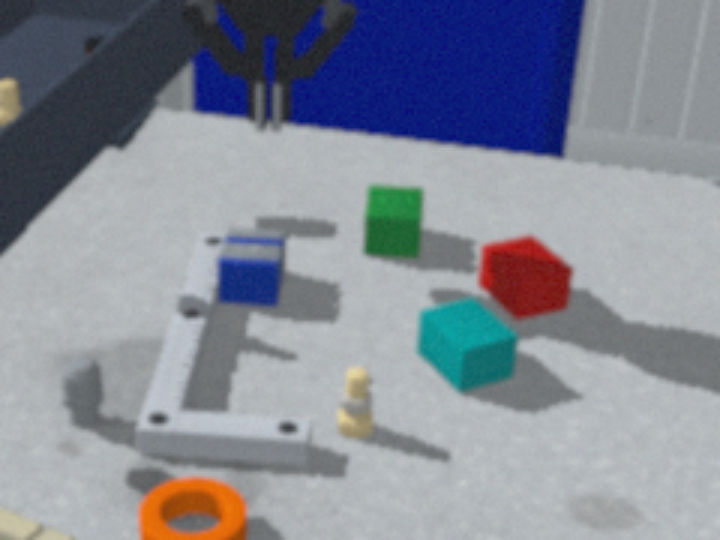

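Request:
apply_moves:
  targets:
    - [[0.5, 0, 0.3, 3, 0, 0, 0], [0.5, 0, 0, 3, 0, 0, 0], [0.5, 0, 0, 2, 0, 0, 0], [0.5, 0, 0, 1, 0, 0, 0], [0.5, 0, 0, 0.6, 0, 0, 0], [0.5, 0, 0, 0.3, 0, 0, 0], [0.5, 0, 0, 0, 0, 0, 0]]

```text
time: 12.72
ee_pos: [0.6678, -0.1924, 0.0088]
tool_rot: [0.0, 0.642, 0.767, 0.0]
contact_force: [-0.4, 0.7, 0.4]
opening: 0.005
```

```bash
python3 g.py -26 -80 8; python3 blk.py j
```

```text
t 12.72 tcp world [ 0.6678 -0.1924  0.0088] stop frame mm [ -24.8 -251.4    8.8] toolx yaw rel stop deg 89.99 tilt 0.05 F stop [-0.24  0.73  0.39] open 0.005 q7 -0.09
shift tool cm [17.14 -0.12  0.07]
t 12.72 tcp world [ 0.6678 -0.1924  0.0088] stop frame mm [ -24.8 -251.4    8.8] toolx yaw rel stop deg 89.99 tilt 0.05 F stop [-0.24  0.73  0.39] open 0.005 q7 -0.09
block top rect stop frame 0.94 [ -23.7 -193.3] [58.5 45.3] 89.7 [ 70.  87. 138.] x rng [-45.4  -2.4] y rng [-219.5 -165.1]
```

View pics/j_z.png

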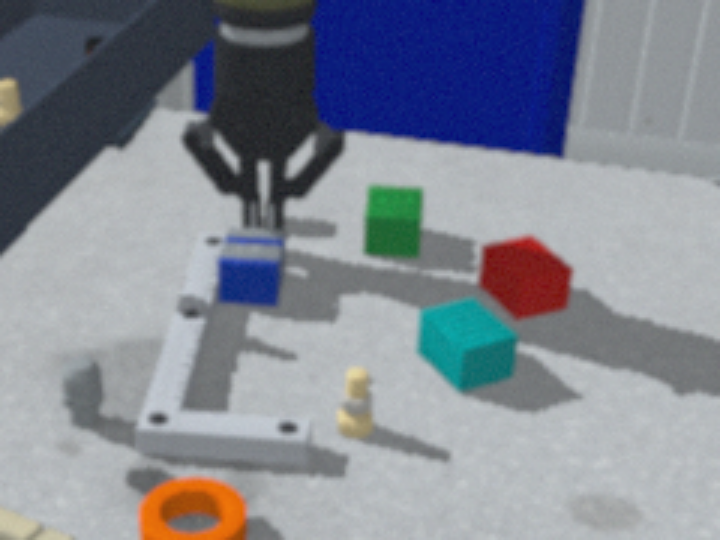

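The fingers stand behind the block and clear of the fence. Pushing along the fence.

Request:
apply_moves:
  targets:
    - [[0.5, 0.8, 0, 0, 0, 0, 0], [0.5, 0.5, 0, 0, 0, 0, 0], [0.5, 0.4, 0, 0, 0, 0, 0], [0.5, 0.4, 0, 0, 0, 0, 0], [0.5, 0.5, 0, 0, 0, 0, 0], [0.5, 0.5, 0, 0, 0, 0, 0], [0.5, 0.5, 0, 0, 0, 0, 0], [0.5, 0.5, 0, 0, 0, 0, 0]]

```text
time: 13.82
ee_pos: [0.6603, -0.1518, 0.0084]
tool_rot: [0.0, 0.642, 0.767, -0.0]
contact_force: [1.1, -1.8, 1.8]
opening: 0.0051
```

```bash
python3 blk.py k
```

```text
t 13.82 tcp world [ 0.6603 -0.1518  0.0084] stop frame mm [ -25.1 -210.2    8.4] toolx yaw rel stop deg 89.98 tilt 0.03 F stop [ 0.74 -1.95  1.77] open 0.0051 q7 -0.17
block top rect stop frame 0.69 [ -24.2 -168.7] [56.3 44.8] 89.9 [ 66.  83. 135.] x rng [-46.1  -3.1] y rng [-194. -143.]
```

Request:
apply_moves:
  targets:
    - [[0.5, 0.5, 0, 0, 0, 0, 0], [0.5, 0.5, 0, 0, 0, 0, 0], [0.5, 0.5, 0, 0, 0, 0, 0], [0.5, 0.5, 0, 0, 0, 0, 0], [0.5, 0.5, 0, 0, 0, 0, 0], [0.5, 0.5, 0, 0, 0, 0, 0], [0.5, 0.5, 0, 0, 0, 0, 0], [0.5, 0.5, 0, 0, 0, 0, 0]]

```text
time: 14.92
ee_pos: [0.6532, -0.1121, 0.0083]
tool_rot: [-0.0, 0.642, 0.767, -0.0]
contact_force: [0.2, -0.6, -1.0]
opening: 0.0047
```

```bash
python3 blk.py l
```

```text
t 14.93 tcp world [ 0.6532 -0.1121  0.0083] stop frame mm [ -25.1 -169.9    8.3] toolx yaw rel stop deg 90.0 tilt 0.0 F stop [ 0.06 -0.58 -0.95] open 0.0047 q7 -0.24
block top rect stop frame 0.65 [ -24.3 -129.9] [61.4 44.6] 89.7 [ 66.  82. 133.] x rng [-45.9  -2.8] y rng [-157.7 -101.5]
```

Request:
apply_moves:
  targets:
    - [[0.5, 0.5, 0, 0, 0, 0, 0], [0.5, 0.5, 0, 0, 0, 0, 0], [0.5, 0.5, 0, 0, 0, 0, 0], [0.5, 0.5, 0, 0, 0, 0, 0], [0.5, 0.5, 0, 0, 0, 0, 0], [0.5, 0.5, 0, 0, 0, 0, 0], [0.5, 0.5, 0, 0, 0, 0, 0], [0.5, 0.5, 0, 0, 0, 0, 0]]

```text
time: 16.02
ee_pos: [0.6462, -0.0729, 0.0083]
tool_rot: [0.0, 0.642, 0.767, -0.0]
contact_force: [-0.5, -0.8, 0.7]
opening: 0.0049
```

```bash
python3 blk.py m
```

```text
t 16.02 tcp world [ 0.6462 -0.0729  0.0083] stop frame mm [ -25.1 -130.     8.3] toolx yaw rel stop deg 89.99 tilt 0.01 F stop [-0.6  -0.74  0.69] open 0.0049 q7 -0.31
block top rect stop frame 0.74 [-23.9 -90.3] [58.9 44.9] 89.7 [ 69.  85. 135.] x rng [-45.7  -2.5] y rng [-117.8  -62.1]
```

View pics/m_z.png

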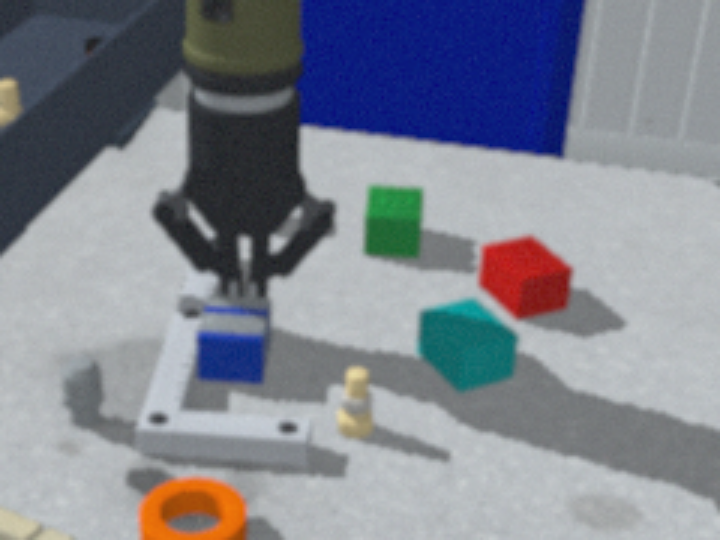

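The block slides squarely along the fence, with about 61 mm to go.

Request:
apply_moves:
  targets:
    - [[0.5, 0.5, 0, 0, 0, 0, 0], [0.5, 0.5, 0, 0, 0, 0, 0], [0.5, 0.5, 0, 0, 0, 0, 0], [0.5, 0.5, 0, 0, 0, 0, 0], [0.5, 0.5, 0, 0, 0, 0, 0], [0.5, 0.5, 0, 0, 0, 0, 0], [0.5, 0.5, 0, 0, 0, 0, 0], [0.5, 0.5, 0, 0, 0, 0, 0]]

```text
time: 17.12
ee_pos: [0.6391, -0.0335, 0.0083]
tool_rot: [0.0, 0.642, 0.767, -0.0]
contact_force: [-0.1, -1.1, -0.3]
opening: 0.0054
```

Request:
apply_moves:
  targets:
    - [[0.5, 0.4, 0, 0, 0, 0, 0], [0.5, 0.3, 0, 0, 0, 0, 0], [0.5, 0.3, 0, 0, 0, 0, 0], [0.5, 0.2, 0, 0, 0, 0, 0], [0.5, 0.2, 0, 0, 0, 0, 0], [0.5, 0, 0, 0, 0, 0, 0]]

```text
time: 17.88
ee_pos: [0.6367, -0.0196, 0.0083]
tool_rot: [-0.0, 0.642, 0.767, 0.0]
contact_force: [-0.5, -0.6, 0.4]
opening: 0.0048
```

```bash
python3 blk.py n
```

```text
t 17.88 tcp world [ 0.6367 -0.0196  0.0083] stop frame mm [-25.1 -75.9   8.3] toolx yaw rel stop deg 90.0 tilt 0.02 F stop [-0.61 -0.54  0.37] open 0.0048 q7 -0.4
block top rect stop frame 0.85 [-24.6 -35.1] [57. 44.] 87.4 [ 79.  95. 140.] x rng [-45.2  -3.5] y rng [-61.6  -8.2]
```

Request:
apply_moves:
  targets:
    - [[0.5, 0.1, 0, 0, 0, 0, 0], [0.5, 0.1, 0, 0, 0, 0, 0], [0.5, 0.1, 0, 0, 0, 0, 0], [0.5, 0.1, 0, 0, 0, 0, 0], [0.5, 0.1, 0, 0, 0, 0, 0], [0.5, 0, 0, 0, 0, 0, 0]]

```text
time: 18.73
ee_pos: [0.6358, -0.0148, 0.0083]
tool_rot: [-0.0, 0.642, 0.767, 0.0]
contact_force: [-0.4, -0.7, 0.6]
opening: 0.0051
```

Request:
apply_moves:
  targets:
    - [[0.5, 0.1, 0, 0, 0, 0, 0], [0.5, 0, 0, 0, 0, 0, 0]]

```text
time: 18.98
ee_pos: [0.6357, -0.014, 0.0083]
tool_rot: [-0.0, 0.642, 0.767, 0.0]
contact_force: [-0.8, -0.5, 0.5]
opening: 0.005
```

Request:
apply_moves:
  targets:
    - [[0.5, 0.1, 0, 0, 0, 0, 0], [0.5, 0, 0, 0, 0, 0, 0]]

```text
time: 19.23
ee_pos: [0.6355, -0.013, 0.0083]
tool_rot: [-0.0, 0.642, 0.767, 0.0]
contact_force: [0.2, -0.5, 0.5]
opening: 0.0054
```

```bash
python3 blk.py o
```

```text
t 19.23 tcp world [ 0.6355 -0.013   0.0083] stop frame mm [-25.1 -69.1   8.3] toolx yaw rel stop deg 90.0 tilt 0.0 F stop [ 0.12 -0.54  0.54] open 0.0054 q7 -0.41
block top rect stop frame 0.76 [-23.8 -29.7] [44.6 61.7] 0.2 [ 85.  99. 141.] x rng [-45.4  -3. ] y rng [-55.9  -1.6]
```

Request:
apply_moves:
  targets:
    - [[0.5, 0.1, 0, 0, 0, 0, 0], [0.5, 0, 0, 0, 0, 0, 0]]

```text
time: 19.58
ee_pos: [0.6353, -0.0126, 0.0083]
tool_rot: [0.0, 0.642, 0.767, -0.0]
contact_force: [0.4, -2.3, 1.7]
opening: 0.0048
```

Request:
apply_moves:
  targets:
    - [[0.5, 0.05, 0, 0, 0, 0, 0], [0.5, 0, 0, 0, 0, 0, 0]]

```text
time: 19.82
ee_pos: [0.6353, -0.0126, 0.0083]
tool_rot: [0.0, 0.642, 0.767, -0.0]
contact_force: [-0.4, -2.7, 1.3]
opening: 0.005
```

```bash
python3 blk.py p
```

```text
t 19.82 tcp world [ 0.6353 -0.0126  0.0083] stop frame mm [-25.2 -68.7   8.3] toolx yaw rel stop deg 89.96 tilt 0.07 F stop [-0.87 -2.6   1.26] open 0.005 q7 -0.41
block top rect stop frame 0.71 [-23.6 -29.2] [59.2 44.9] 89.8 [ 86. 101. 143.] x rng [-45.6  -2.5] y rng [-56.7  -1.2]
```

View pics/p_z.png

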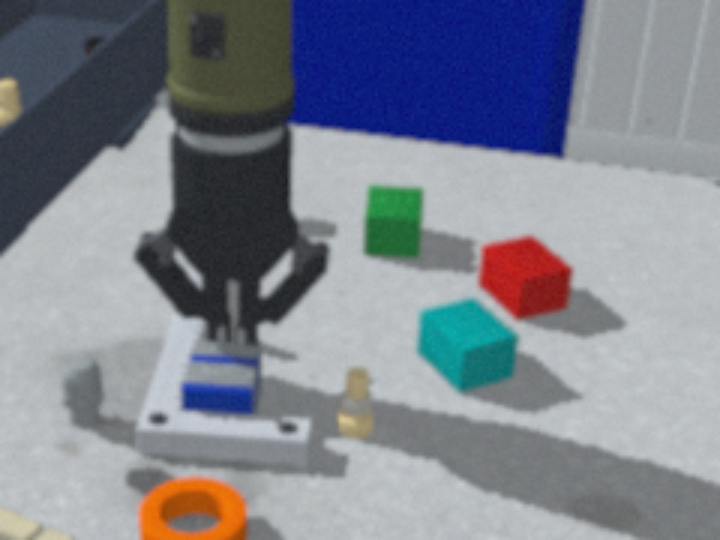

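Contact at the predicted place. One more small press, then I draw back.

Request:
apply_moves:
  targets:
    - [[0.5, 0.1, 0, 0, 0, 0, 0], [0.5, 0, 0, 0, 0, 0, 0]]

```text
time: 20.18
ee_pos: [0.6353, -0.0125, 0.0084]
tool_rot: [0.001, 0.642, 0.766, -0.001]
contact_force: [0.9, -6.6, 0.7]
opening: 0.0049
```

Request:
apply_moves:
  targets:
    - [[0.5, -0.3, 0, 0, 0, 0, 0], [0.5, -0.8, 0, 0, 0, 0, 0], [0.5, -1.5, 0, 0, 0, 0, 0], [0.5, 0, 0, -3, 0, 0, 0], [0.5, 0, 0, -5, 0, 0, 0], [0.5, -3, 0, -5, 0, 0, 0], [0.5, -5, 0, 0, 0, 0, 0], [0.5, -5, 0, 0, 0, 0, 0]]

```text
time: 21.18
ee_pos: [0.663, -0.1666, 0.1394]
tool_rot: [0.001, 0.642, 0.767, 0.0]
contact_force: [0.9, 0.4, -0.8]
opening: 0.0054
```

Request:
apply_moves:
  targets:
    - [[0.5, -5, 0, 0, 0, 0, 0], [0.5, -5, 0, 0, 0, 0, 0], [0.5, -4, 0, 0, 0, 0, 0], [0.5, 0, 0, 0, 0, 0, 0]]

```text
time: 21.68
ee_pos: [0.6856, -0.3091, 0.1374]
tool_rot: [0.001, 0.645, 0.764, -0.002]
contact_force: [0.7, 0.3, -0.1]
opening: 0.0052
```

```bash
python3 blk.py q; python3 - <<'E'
from h import *
from g import O,Rs
p,d=save('top','qtop.png'); cv2.imwrite('pics/qtop_z.png',cv2.resize(p[100:300,220:460],None,fx=3,fy=3)[:,:,::-1])
C=cloud('top',d)
for n in('top','side'):
  for t in ('terminals','seat','coupling','cable_gland','tape_roll'):
    for r in arm.landmark_of(t,n):
        print(n,t,round(r['p'],2),w(n,r['centre']).round(4))
for r in arm.outline_of('terminals','top'):
    P=C[r['region']&(d>0)]; T=P[P[:,2]>.030]; L=(T-np.r_[O,0])@Rs*1000
    if len(L)>30: print(cv2.minAreaRect(L[:,:2].astype(np.float32)))
E
```

```text
t 21.68 tcp world [ 0.6856 -0.3091  0.1374] stop frame mm [ -27.9 -369.5  137.4] toolx yaw rel stop deg 89.53 tilt 0.21 F stop [ 0.78  0.16 -0.11] open 0.0052 q7 0.18
top terminals 0.82 [[ 0.4882 -0.0729  0.0007]]
top terminals 0.73 [[ 0.6325  0.0262 -0.0038]]
top terminals 0.73 [[ 4.598e-01 -1.796e-01  1.000e-04]]
top terminals 0.72 [[ 0.5783 -0.2341 -0.0006]]
top seat 0.58 [[ 0.633   0.0264 -0.0007]]
top coupling 0.43 [[ 0.542   0.0223 -0.0032]]
top cable_gland 0.58 [[ 0.7153  0.0628 -0.0008]]
top cable_gland 0.55 [[ 0.5427  0.0218 -0.001 ]]
top tape_roll 0.7 [[ 6.119e-01  1.498e-01 -3.000e-04]]
side terminals 0.85 [[ 0.571  -0.2403  0.0021]]
side terminals 0.63 [[ 0.4563 -0.1854 -0.0011]]
side terminals 0.62 [[0.6311 0.024  0.0038]]
side terminals 0.57 [[ 4.858e-01 -7.760e-02 -3.000e-04]]
side seat 0.58 [[0.6321 0.0252 0.    ]]
side coupling 0.64 [[0.5424 0.0211 0.0029]]
side cable_gland 0.6 [[ 7.177e-01  6.450e-02 -3.000e-04]]
side tape_roll 0.63 [[0.6086 0.1481 0.0053]]
((-126.60295104980469, -281.6915283203125), (58.45722961425781, 44.909912109375), 89.61528015136719)
((-22.70245361328125, -29.753190994262695), (44.77815246582031, 56.727508544921875), 0.5318794250488281)
((-227.45338439941406, -202.2632598876953), (44.51319122314453, 56.83386993408203), 29.176450729370117)
((-182.27108764648438, -102.9805908203125), (44.556941986083984, 56.74819564819336), 32.0109977722168)
```

View pics/q_z.png

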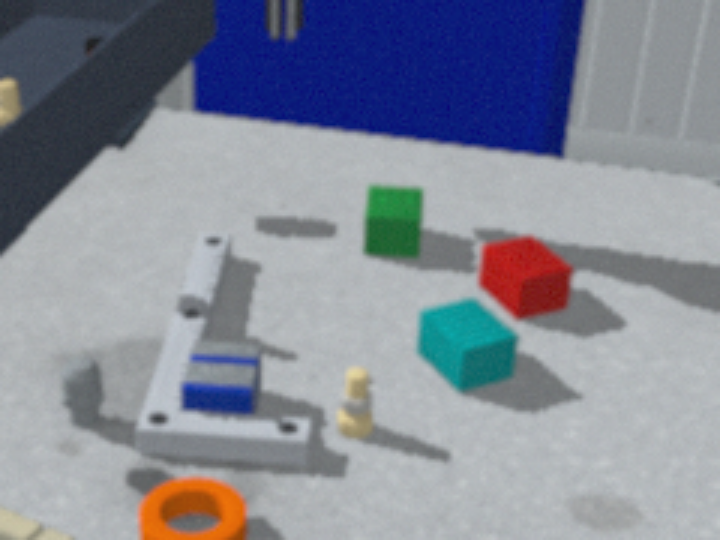

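View pics/qtop_z.png

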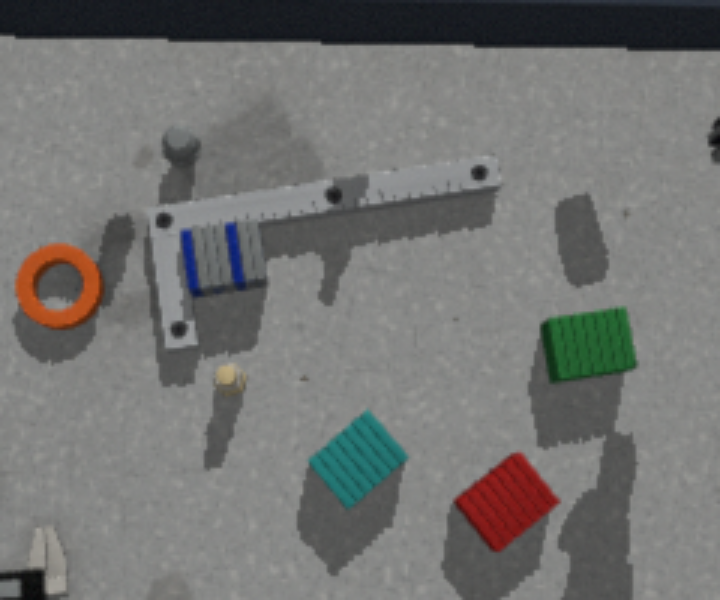

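Both views show the block in the corner: stop-frame centre about (-22.7, -29.5) mm, 0.5° off square. The other things have not moved.

```bash
python3 -c "
from bench import arm
print(arm.job_done())"
```

```text
the job is handed in; nothing more can be done
None
```

The terminals are in the inner corner of the stop, and I handed the job in at about 22 s of the 56 s allowed. No verdict is reported back.

**What I did:** I used the sides of the nearly closed fingers as a flat pusher. I pushed the block square against the long fence, re-placed the fingers behind its end face, and slid it along the fence to the end stop. I then drew back and lifted clear.

**Contact forces:** The fingers met firm resistance at both bars, about 5 N at the fence and 6.6 N at the end stop. The fingers stopped advancing there.

**Final position:** The top camera puts the block's centre at about (-22.7, -29.8) mm in the stop's frame, against the target of (-22.5, -28.5). It is about 0.5° (0.01 rad) off square. The last side-camera fit, taken just before the final press, gave (-23.6, -29.2) mm and 0.2°. I had no side-camera fit after drawing back, but the networks' positions for the block and the seat agree within about 2 mm in each camera.

**Other objects:** The coupling, cable gland and tape roll all read within about 4 mm of where they started, which is the network's own error. The look-alikes were not touched.

**One disagreement:** I measured the block's starting turn as about 0.59 rad from the stop's axes, while the task says at most 0.4 rad. It made no difference to the push.

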